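Find the worn shock mount and push its tag down

TASK

One of the three instrument shock mounts on the rail has gone soft. Working from left to right, press each black spring pad down about a centimetre with the fingertips and let it come back up, then push the orange tag of the softest one fully down. Leave the other two tags up, lift nothing, and do not disturb the weight, the vial and the spanner beside the rail.

Things in the scene. Friction and masses are not known exactly. Their poses are not given: they have to be found in the camera images.
- check_rail: flat aluminium plate 165 (its x) x 360 (its y) x 12 mm, fixed to the worktop; origin at the centre of its underside, x pointing away from the robot, y to the left along the row, z up. Three shock mounts of the same look stand on it side by side, 115 mm apart within 10 mm, at y of about +115 (left), 0 (middle) and -115 mm (right); which of mounts a, b and c stands in which place changes from start to start
- pad_a_top (a point): centre of the top face of mount a's spring pad: a level black rubber-faced disc, 53 mm across and 10 mm thick, on a steel coil spring over a dark steel cup; at rest the top face is 75 mm above the worktop. Axes as the rail's
- pad_a (a joint): how far pad a is pressed straight down, in m: 0 at rest (within 0.0005), 0.016 at its stop; springs back when released. Pressing a pad 10 mm down takes between 2.5 and 11 N at a steady hold; the softest takes about half the force of the next one. The softness cannot be seen
- tag_a_top (a point): centre of the top face of mount a's tag: an orange cap 26 (x) x 36 (y) x 9 mm with a white stem, sliding in a black guide post on the robot's side of its pad, 80 mm from the pad's centre in the rail's -x; top 100 mm above the worktop when up, 78 mm when fully down. Axes as the rail's
- tag_a (a joint): how far tag a is pushed straight down, in m: 0 to 0.003 when up at the start, 0.022 fully down at its stop, negative if pulled up; slides with about 3 N of friction and stays where it is left
- pad_b_top (a point): centre of the top face of mount b's spring pad: a level black rubber-faced disc, 53 mm across and 10 mm thick, on a steel coil spring over a dark steel cup; at rest the top face is 75 mm above the worktop. Axes as the rail's
- pad_b (a joint): how far pad b is pressed straight down, in m: 0 at rest (within 0.0005), 0.016 at its stop; springs back when released. Pressing a pad 10 mm down takes between 2.5 and 11 N at a steady hold; the softest takes about half the force of the next one. The softness cannot be seen
- tag_b_top (a point): centre of the top face of mount b's tag: an orange cap 26 (x) x 36 (y) x 9 mm with a white stem, sliding in a black guide post on the robot's side of its pad, 80 mm from the pad's centre in the rail's -x; top 100 mm above the worktop when up, 78 mm when fully down. Axes as the rail's
- tag_b (a joint): how far tag b is pushed straight down, in m: 0 to 0.003 when up at the start, 0.022 fully down at its stop, negative if pulled up; slides with about 3 N of friction and stays where it is left
- pad_c_top (a point): centre of the top face of mount c's spring pad: a level black rubber-faced disc, 53 mm across and 10 mm thick, on a steel coil spring over a dark steel cup; at rest the top face is 75 mm above the worktop. Axes as the rail's
- pad_c (a joint): how far pad c is pressed straight down, in m: 0 at rest (within 0.0005), 0.016 at its stop; springs back when released. Pressing a pad 10 mm down takes between 2.5 and 11 N at a steady hold; the softest takes about half the force of the next one. The softness cannot be seen
- tag_c_top (a point): centre of the top face of mount c's tag: an orange cap 26 (x) x 36 (y) x 9 mm with a white stem, sliding in a black guide post on the robot's side of its pad, 80 mm from the pad's centre in the rail's -x; top 100 mm above the worktop when up, 78 mm when fully down. Axes as the rail's
- tag_c (a joint): how far tag c is pushed straight down, in m: 0 to 0.003 when up at the start, 0.022 fully down at its stop, negative if pulled up; slides with about 3 N of friction and stays where it is left
- check_weight: loose brass-coloured check weight with a knob, 30 mm across and 51 mm high, standing behind the rail; origin at the centre of its underside
- vial: loose small glass vial with a white cap, 28 mm across and 60 mm high, standing behind the rail; origin at the centre of its underside
- spanner: loose steel spanner 147 (its y) x 27 x 8 mm, lying in front of the rail; origin at the centre of its underside

How it is judged:
By the outcome, as a careful person would: the job done as asked, in the order asked, and still so for the second after the job is handed in, with the robot touching nothing.
It also fails if it takes over 51 s, if anything falls off the work surface, if the arm or the gripper's body presses on something with over 40 N, if the wrist force passes 120 N, or if a joint passes its speed limit or range.

ROBOT

A 6-joint arm with a two-finger parallel gripper is mounted at the origin on a cart in front of the work surface, level with it; the furniture and walls round the work are solid. World frame = base frame: x ahead of the robot, y to its left, z up, the work surface at z = 0. Lengths are in m, angles in rad, forces in N, time in s.
With the tool pointing down it reaches from about 0.275 to 1 m from the base axis. Payload 8.4 kg.
Tool frame: the origin (TCP) lies on the mounting face of the last link; the fingertips stand 173 mm ahead of it and the grasp point (between the pads) lies 155 mm ahead of it (manip.grip_depth is the distance from the TCP to the grasp point, in m); z points along the fingers, y is the line along which they close (so a half turn about z gives the same grasp; the last joint's range is limited). The gripper opens to 85 mm and grips with 20 to 120 N. Pads are 22 mm wide; open, the fingers measure 114 mm over their backs; the gripper's body (76 mm by 85 mm) begins 54 mm behind the grasp point. The pads swing forward as they close: fully open they stand 13 mm farther back than shut.
Start: joints at [1.281, 0.353, 1.633, -0, 1.155, -0.002], TCP at [0.177, 0.599, 0.405] pointing down, gripper open.
Joint ranges: [-2.63, 2.63], [-0.92, 2.1], [0.06, 2.66], [-1.3, 4.44], [0, 2.69], [-3.02, 3.02]. Speed limits (rad/s): [2.22, 2.22, 2.79, 3.14, 3.14, 3.14].

INTERFACE

Orientations are given as a unit quaternion [w, x, y, z].
In Python, from bench import manip gives the robot as it stands.
- The arm moves only by the shell command python3 -m creep 'ROWS' [FORCE]. ROWS is text: rows parted by semicolons, each of 5 numbers parted by spaces: the opening, from 0 (shut) to 1 (fully open), then the shift along the world's x, y, z in m, then the turn about the world's z in degrees. In form: fingers dx dy dz spin; .... A call has 1 to 12 rows; each row is the pose to reach, as a shift and turn from the pose commanded when the call began; what a row does not reach only later rows make up. A row lasts 1/10 s, in which the tool goes at most 50 mm and 8.59 degrees, less where a joint would pass 70% of its speed; a pose out of reach is approached as far as the arm can. A call with a gripper value outside its range is refused whole. The fingers move at their own pace and stop on an object; FORCE is the grip in N (left out, the last holds). Time passes only in rows, so rows that repeat a pose let the fingers close. It gives the time, the measured TCP pose, the force, the opening and the grip force at its end, in the units of the state.
- manip.sense(): the state, without advancing time (a new reading comes with each control period).
- manip.capture(name): name is "scene" or "side" or "wrist"; returns a dict with "frame" (384x512x3 uint8, red, green, blue), "range_z" (384x512 float32, m along the optical axis (not along the pixel's ray), 0 where there is no reading), "fx", "fy", "cx", "cy" (pixels), "D" ([k1, k2, p1, p2, k3] as OpenCV has them; the pictures are not rectified), "R" (3x3) and "t" (3): a world point X has camera coordinates R X + t; the wrist camera has in their place "hand_eye" (4x4, takes a point from camera to tool coordinates, whose origin is the TCP and whose axes are the flange's). Camera axes: x right, y down, z forward; pixel columns grow to the right and rows downward; lengths in m; the calibration is good to about 2 mm. A picture is of the moment at which its call begins: read the wrist's pose just before it.
- manip.finish_job(): hands the job in; it is judged then, once.
The state is a dict: "t": time; "qpos": joint angles; "qd": joint speeds; "joint_torque": joint torques, N m; "ee_pos": TCP position; "eef_rot": TCP orientation; "wrist_force": force on the tool from outside, world axes, zero at the start; "moment": the same for the moment, N m; "grip_width": finger opening in m; "grip_force": force on a finger pad.
Only numpy, scipy, OpenCV 4.12 (cv2) and the standard library are available. Lean on these libraries where they do the work, as an engineer would, in place of code of your own. Each camera call takes 0.05 s, during which the arm holds its last target. There are 200 camera calls.

## Working session

There is one attempt and no reset: what is moved stays moved. The work goes in short steps, Python scripts to look and compute and a shell command to move; the robot and the scene stay as the last step left them, time stands still between calls to the robot, and variables do not carry over. Pictures are saved under pics/ and viewed, at most 10 in all, crops included, and the job is handed in when it is done.

```bash
mkdir -p pics
cat > h.py <<'E'
import numpy as np,cv2
from bench import manip
def rays(c,uv):
    K=np.array([[c['fx'],0,c['cx']],[0,c['fy'],c['cy']],[0,0,1.]])
    n=cv2.undistortPoints(np.array(uv,float).reshape(-1,1,2),K,np.array(c['D'],float)).reshape(-1,2)
    return np.c_[n,np.ones(len(n))]
def plane(c,uv,z):
    R,t=np.array(c['R']),np.array(c['t']); o=-R.T@t; d=rays(c,uv)@R
    return o+d*((z-o[2])/d[:,2])[:,None]
def orange(im):
    h=cv2.cvtColor(im,cv2.COLOR_RGB2HSV)
    return cv2.inRange(h,(5,150,110),(22,255,255))
E
python3 - <<'E'
from h import *
print(manip.sense())
for n in('scene','side'):
    c=manip.capture(n); cv2.imwrite(f'pics/{n}0.png',c['frame'][:,:,::-1])
    R,t=np.array(c['R']),np.array(c['t']); print(n,-R.T@t,R[2])
    N,l,s,ce=cv2.connectedComponentsWithStats(orange(c['frame']))
    for i in range(1,N):
        if s[i,4]>30:
            ys,xs=np.where(l==i); z=c['range_z'][ys,xs]; g=z>0
            P=(rays(c,np.c_[xs,ys])*z[:,None]-t)@R; P=P[g]
            top=P[P[:,2]>P[:,2].max()-.006] if len(P) else P
            print(s[i],ce[i],plane(c,ce[i],.099)[0].round(4),np.median(top,0).round(4),top.min(0).round(3),top.max(0).round(3))
E
```

```text
{'t': 0.0, 'qpos': array([ 1.28059982e+00,  3.53637094e-01,  1.63413110e+00, -5.23707464e-05,
        1.15519089e+00, -2.43161566e-03]), 'qd': array([-3.63319932e-04,  5.81975713e-04, -1.79233062e-03,  7.37043785e-05,
       -1.18610575e-03,  6.18839865e-04]), 'joint_torque': array([-3.33296164e-03, -6.05252624e+01, -3.42075992e+01, -2.09938039e-04,
        9.33197007e-03,  4.24349673e-05]), 'ee_pos': array([0.17734096, 0.59906861, 0.40396972]), 'eef_rot': array([-7.59146386e-05,  1.43376002e-01,  9.89668053e-01, -6.79407299e-04]), 'wrist_force': array([ 0.713319  , -0.81086754, -0.55334404]), 'moment': array([0.01901351, 0.02195514, 0.03100041]), 'grip_force': 0.0, 'grip_width': 0.08570375884464182}
scene [ 0.03101978 -0.4523598   0.65578494] [ 0.62589419  0.42548622 -0.65361911]
[201 181  18  14 139] [209.52517986 187.62589928] [0.5206 0.012  0.099 ] [0.5207 0.0127 0.1003] [ 0.506 -0.005  0.097] [0.537 0.033 0.103]
[233 206  19  15 168] [242.0297619 212.9047619] [ 0.4926 -0.0983  0.099 ] [ 0.4951 -0.0966  0.0978] [ 0.481 -0.115  0.095] [ 0.511 -0.076  0.101]
[272 235  21  17 209] [282.15311005 242.97607656] [ 0.4656 -0.2123  0.099 ] [ 0.467  -0.2112  0.0981] [ 0.453 -0.229  0.095] [ 0.484 -0.192  0.101]
side [ 0.57980023 -0.79807822  0.54296368] [-0.05525064  0.82939492 -0.55592395]
[250 155  12   9  78] [255.61538462 159.24358974] [0.5255 0.0054 0.099 ] [0.5254 0.0081 0.0983] [ 0.512 -0.006  0.095] [0.538 0.027 0.101]
[233 178  15  11 111] [239.93693694 183.17117117] [ 0.4995 -0.1055  0.099 ] [ 0.4995 -0.1017  0.0967] [ 0.484 -0.116  0.093] [ 0.513 -0.08   0.098]
[211 207  17  14 150] [219.40666667 213.62666667] [ 0.4719 -0.2186  0.099 ] [ 0.4717 -0.2151  0.0972] [ 0.456 -0.23   0.093] [ 0.485 -0.195  0.099]
```

View pics/scene0.png

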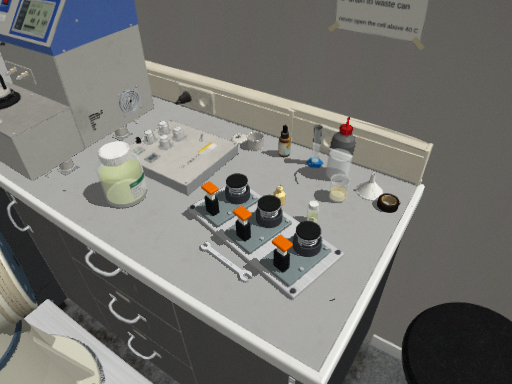

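View pics/side0.png

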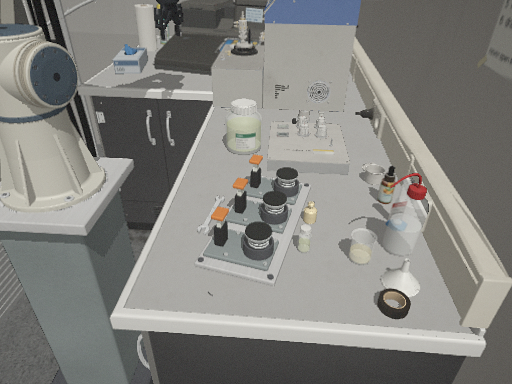

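```bash
python3 -m creep '0 .023 -.043 0 0;0 .046 -.086 0 0;0 .069 -.129 0 0;0 .092 -.172 0 0;0 .115 -.215 0 0;0 .138 -.258 0 0;0 .161 -.301 0 0;0 .184 -.344 0 0;0 .207 -.387 0 0;0 .23 -.43 0 0;0 .253 -.473 0 0;0 .276 -.516 0 0' 30
python3 -m creep '0 .022 -.04 0 0;0 .042 -.08 0 0;0 .060 -.110 0 0;0 .077 -.143 0 0;0 .077 -.143 0 0;0 .077 -.143 0 0'
python3 - <<'E'
from h import *
from scipy.spatial.transform import Rotation as Ro
s=manip.sense(); c=manip.capture('wrist')
cv2.imwrite('pics/w0.png',c['frame'][:,:,::-1])
T=np.eye(4); q=s['eef_rot']; T[:3,:3]=Ro.from_quat(np.r_[q[1:],q[0]]).as_matrix(); T[:3,3]=s['ee_pos']
W=T@np.array(c['hand_eye']); c['R']=W[:3,:3].T; c['t']=-W[:3,:3].T@W[:3,3]
print(s['ee_pos'],s['wrist_force'],s['grip_width'],W[:3,3],W[:3,2])
N,l,st,ce=cv2.connectedComponentsWithStats(orange(c['frame']))
for i in range(1,N):
    if st[i,4]>60: print(st[i],ce[i],plane(c,ce[i],.099)[0].round(4))
g=cv2.GaussianBlur(cv2.cvtColor(c['frame'],cv2.COLOR_RGB2GRAY),(5,5),0)
C=cv2.HoughCircles(g,cv2.HOUGH_GRADIENT,1,40,param1=80,param2=22,minRadius=15,maxRadius=50)
if C is not None:
  for x in C[0]: print(x,plane(c,x[:2],.075)[0].round(4))
E
```

```text
t: 1.3
ee_pos: [0.4538, 0.0813, 0.4047]
eef_rot: [0.0, 0.143, 0.99, 0.0]
wrist_force: [0.7, 1.1, -0.2]
grip_width: 0.0002
grip_force: 0.0
t: 1.9
ee_pos: [0.5302, -0.0602, 0.4041]
eef_rot: [-0.001, 0.144, 0.99, 0.0]
wrist_force: [-0.7, 0.3, -0.2]
grip_width: 0.0
grip_force: 0.0
[ 0.53023933 -0.06018643  0.40413593] [-0.65194318  0.30035272 -0.21491169] 4.629550035558691e-05 [ 0.45429839 -0.03786303  0.37328026] [ 0.29770003 -0.08777151 -0.95061604]
[ 315  134   41   30 1124] [334.73398577 148.75622776] [0.5234 0.0135 0.099 ]
[ 190  141   41   29 1069] [209.87558466 154.83348924] [ 0.4971 -0.0943  0.099 ]
[  62  148   42   29 1004] [ 82.04681275 162.14243028] [ 0.47   -0.2077  0.099 ]
[493 235   4  30  86] [494.65116279 250.05813953] [0.6698 0.1475 0.099 ]
[327.5 219.5  23.8] [ 0.5999 -0.0049  0.075 ]
[221.5 215.5  32.7] [ 0.5642 -0.1087  0.075 ]
[124.5 219.5  30.2] [ 0.5398 -0.2072  0.075 ]
[324.5 154.5  48.3] [0.5321 0.0072 0.075 ]
[197.5 142.5  45. ] [ 0.4861 -0.1067  0.075 ]
[468.5 321.5  19.4] [0.7783 0.1288 0.075 ]
```

View pics/w0.png

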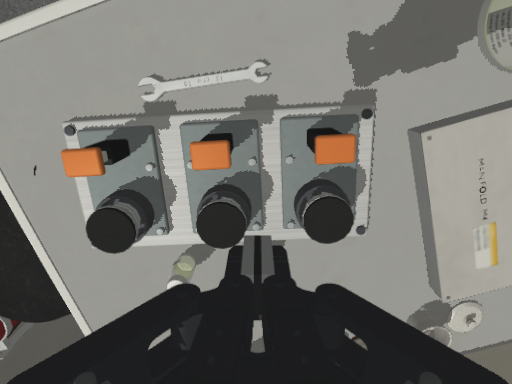

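```bash
python3 -m creep '0 .03 .023 -.03 0;0 .06 .045 -.06 0;0 .071 .054 -.09 0;0 .071 .054 -.126 0;0 .071 .054 -.136 0;0 .071 .054 -.136 0;0 .071 .054 -.136 0;0 .071 .054 -.136 0;0 .071 .054 -.136 0'
python3 - <<'E'
from h import *
c=manip.capture('side');cv2.imwrite('pics/s1.png',cv2.resize(c['frame'][90:290,170:350,::-1],None,fx=3,fy=3))
print(manip.sense()['ee_pos'],manip.sense()['wrist_force'])
E
```

```text
t: 2.85
ee_pos: [0.6018, -0.0058, 0.2704]
eef_rot: [0.001, 0.144, 0.99, 0.0]
wrist_force: [-0.4, -0.1, -0.5]
grip_width: -0.0007
grip_force: 0.0
[ 0.60171984 -0.00587179  0.27015338] [ 0.72461936 -0.04809298 -0.42581106]
```

View pics/s1.png

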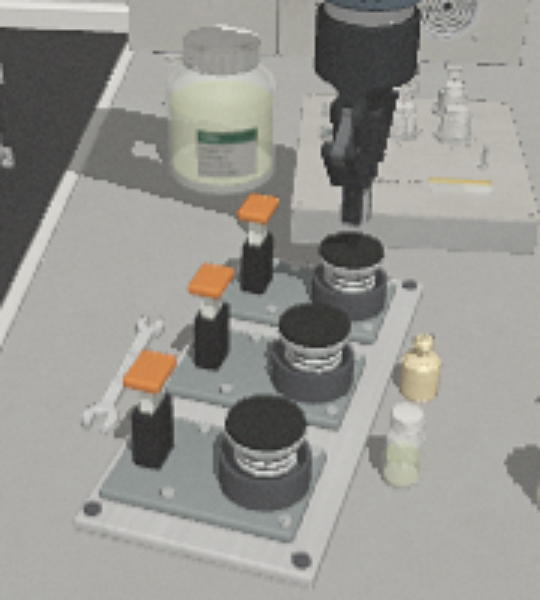

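Fingertips at (355,220) in the crop hang right over the left pad's centre (352,250); neighbours are clear. Press.

```bash
python3 -m creep '0 0 0 -.01 0;0 0 0 -.018 0;0 0 0 -.021 0;0 0 0 -.024 0;0 0 0 -.027 0;0 0 0 -.030 0;0 0 0 -.032 0;0 0 0 -.032 0;0 0 0 -.032 0;0 0 0 -.032 0;0 0 0 -.032 0;0 0 0 -.032 0'
python3 -m creep '0 0 0 0 0;0 0 0 0 0;0 0 0 0 0;0 0 0 0 0'
python3 - <<'E'
from h import *
c=manip.capture('side');cv2.imwrite('pics/s2.png',cv2.resize(c['frame'][90:290,170:350,::-1],None,fx=3,fy=3))
E
```

```text
t: 4.1
ee_pos: [0.601, -0.0057, 0.2372]
eef_rot: [-0.001, 0.143, 0.99, -0.0]
wrist_force: [-5.8, 0.6, 11.2]
grip_width: 0.0001
grip_force: 5.6
t: 4.5
ee_pos: [0.6009, -0.0057, 0.2372]
eef_rot: [-0.001, 0.143, 0.99, -0.0]
wrist_force: [-6.0, 0.0, 10.7]
grip_width: -0.0001
grip_force: 5.6
```

View pics/s2.png

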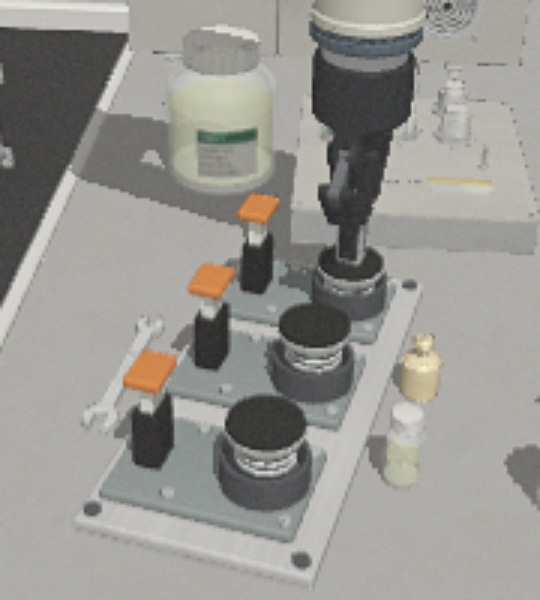

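The pad is pressed about 1 cm (the gap to its cup has closed at (350,270)); 10.7 N. Release and go to the middle pad.

```bash
python3 -m creep '0 0 0 .004 0;0 0 0 .008 0;0 0 0 .014 0;0 0 0 .02 0;0 0 0 .033 0;0 0 0 .033 0;0 -.011 -.045 .033 0;0 -.022 -.09 .033 0;0 -.026 -.107 .033 0;0 -.026 -.107 .033 0;0 -.026 -.107 .033 0;0 -.026 -.107 .033 0'
python3 -m creep '0 0 0 -.01 0;0 0 0 -.018 0;0 0 0 -.021 0;0 0 0 -.024 0;0 0 0 -.027 0;0 0 0 -.030 0;0 0 0 -.033 0;0 0 0 -.033 0;0 0 0 -.033 0;0 0 0 -.033 0;0 0 0 -.033 0;0 0 0 -.033 0'
python3 -m creep '0 0 0 0 0;0 0 0 0 0;0 0 0 0 0'
```

```text
t: 5.75
ee_pos: [0.5757, -0.1117, 0.2697]
eef_rot: [0.0, 0.143, 0.99, 0.0]
wrist_force: [-0.2, 0.2, -0.6]
grip_width: 0.0001
grip_force: 0.0
t: 6.95
ee_pos: [0.5754, -0.1127, 0.2368]
eef_rot: [0.0, 0.143, 0.99, 0.0]
wrist_force: [-1.0, 2.7, 3.4]
grip_width: -0.0001
grip_force: 1.7
t: 7.25
ee_pos: [0.5754, -0.1127, 0.2367]
eef_rot: [0.0, 0.143, 0.99, 0.0]
wrist_force: [-1.1, 2.1, 4.9]
grip_width: -0.0
grip_force: 1.7
```

```bash
python3 -m creep '0 0 0 0 0;0 0 0 0 0'; python3 -m creep '0 0 0 .004 0;0 0 0 .008 0;0 0 0 .014 0;0 0 0 .02 0;0 0 0 .033 0;0 0 0 .033 0;0 -.011 -.045 .033 0;0 -.022 -.09 .033 0;0 -.027 -.114 .033 0;0 -.027 -.114 .033 0;0 -.027 -.114 .033 0;0 -.027 -.114 .033 0'
python3 -m creep '0 0 0 -.01 0;0 0 0 -.018 0;0 0 0 -.021 0;0 0 0 -.024 0;0 0 0 -.027 0;0 0 0 -.030 0;0 0 0 -.033 0;0 0 0 -.033 0;0 0 0 -.033 0;0 0 0 -.033 0;0 0 0 -.033 0;0 0 0 -.033 0'
python3 -m creep '0 0 0 0 0;0 0 0 0 0;0 0 0 0 0'
python3 -m creep '0 0 0 0 0;0 0 0 0 0'
python3 - <<'E'
from h import *
c=manip.capture('side');cv2.imwrite('pics/s3.png',cv2.resize(c['frame'][90:290,170:350,::-1],None,fx=3,fy=3))
E
```

```text
t: 7.45
ee_pos: [0.5754, -0.1127, 0.2367]
eef_rot: [0.0, 0.143, 0.99, 0.0]
wrist_force: [-1.7, 1.6, 3.3]
grip_width: -0.0
grip_force: 1.7
t: 8.65
ee_pos: [0.5485, -0.2259, 0.2697]
eef_rot: [-0.0, 0.143, 0.99, 0.0]
wrist_force: [0.3, -0.3, -0.0]
grip_width: 0.0001
grip_force: 0.0
t: 9.85
ee_pos: [0.5483, -0.2265, 0.237]
eef_rot: [-0.0, 0.144, 0.99, 0.0]
wrist_force: [-2.3, 4.2, 6.6]
grip_width: 0.0001
grip_force: 3.4
t: 10.15
ee_pos: [0.5483, -0.2265, 0.237]
eef_rot: [-0.0, 0.144, 0.99, 0.0]
wrist_force: [-3.0, 3.1, 6.9]
grip_width: -0.0001
grip_force: 3.4
t: 10.35
ee_pos: [0.5483, -0.2265, 0.237]
eef_rot: [-0.0, 0.144, 0.99, 0.0]
wrist_force: [-2.1, 3.3, 7.1]
grip_width: 0.0001
grip_force: 3.4
```

View pics/s3.png

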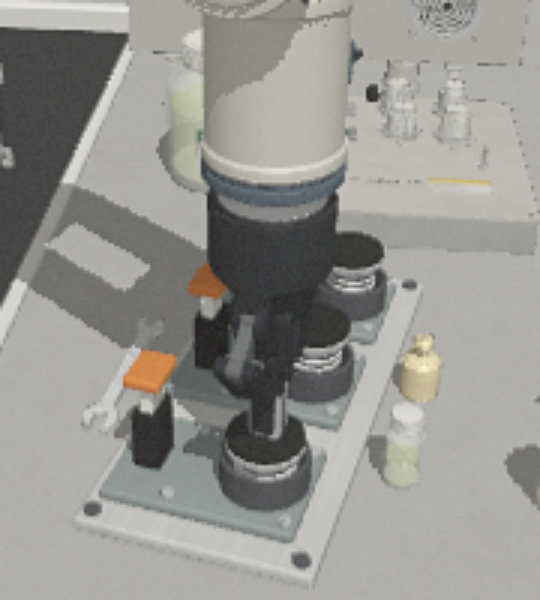

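The right pad is pressed at (265,440). Forces are left 10.7, middle about 4, right 7 N, with finger readings 5.6/1.7/3.4, so the middle one is softest. Release and go above the middle tag.

```bash
python3 -m creep '0 0 0 .004 0;0 0 0 .008 0;0 0 0 .014 0;0 0 0 .025 0;0 0 0 .055 0;0 0 0 .085 0;0 -.017 .043 .085 0;0 -.034 .086 .085 0;0 -.051 .130 .085 0;0 -.051 .130 .085 0;0 -.051 .130 .085 0;0 -.051 .130 .085 0'
python3 -m creep '0 0 0 -.012 0;0 0 0 -.022 0;0 0 0 -.027 0;0 0 0 -.027 0;0 0 0 -.027 0;0 0 0 -.027 0'
python3 - <<'E'
from h import *
c=manip.capture('side');cv2.imwrite('pics/s4.png',cv2.resize(c['frame'][90:290,170:350,::-1],None,fx=3,fy=3))
c=manip.capture('scene');cv2.imwrite('pics/c4.png',cv2.resize(c['frame'][130:290,170:350,::-1],None,fx=3,fy=3))
E
```

```text
t: 11.6
ee_pos: [0.4981, -0.0973, 0.3223]
eef_rot: [0.001, 0.143, 0.99, -0.0]
wrist_force: [0.3, -0.5, 1.0]
grip_width: 0.0002
grip_force: 0.0
t: 12.2
ee_pos: [0.4976, -0.0968, 0.2948]
eef_rot: [0.0, 0.143, 0.99, -0.0]
wrist_force: [0.4, -0.5, -0.1]
grip_width: 0.0001
grip_force: 0.0
```

View pics/s4.png

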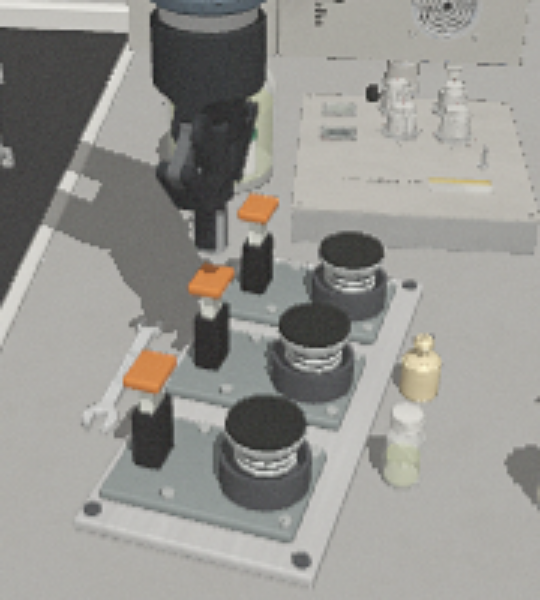

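View pics/c4.png

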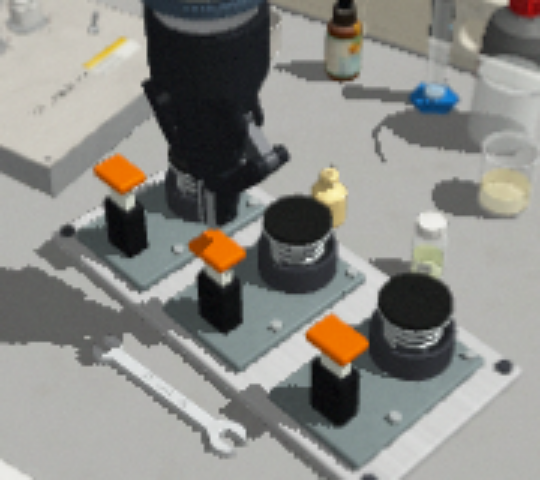

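Both views put the fingertips over the middle tag (side crop (210,240) over (212,280); scene crop (215,220) over (218,250)). Push down.

```bash
python3 -m creep '0 0 0 -.01 0;0 0 0 -.018 0;0 0 0 -.022 0;0 0 0 -.026 0;0 0 0 -.03 0;0 0 0 -.034 0;0 0 0 -.038 0;0 0 0 -.041 0;0 0 0 -.043 0;0 0 0 -.043 0;0 0 0 -.043 0'
python3 -m creep '0 0 0 -.001 0;0 0 0 -.001 0;0 0 0 -.001 0'
python3 -m creep '0 0 0 -.001 0;0 0 0 -.001 0;0 0 0 -.001 0'
```

```text
t: 13.4
ee_pos: [0.4977, -0.0968, 0.2517]
eef_rot: [0.0, 0.143, 0.99, -0.0]
wrist_force: [0.3, 0.1, -1.1]
grip_width: 0.0002
grip_force: 0.0
t: 13.7
ee_pos: [0.4978, -0.0968, 0.2514]
eef_rot: [0.001, 0.143, 0.99, -0.0]
wrist_force: [-2.2, -0.1, 9.4]
grip_width: -0.0001
grip_force: 4.7
t: 14.0
ee_pos: [0.4978, -0.0968, 0.2513]
eef_rot: [0.001, 0.143, 0.99, -0.0]
wrist_force: [-7.1, 0.7, 21.9]
grip_width: 0.0002
grip_force: 11.1
```

Hard stop reached (z stays at 0.2513 while the force rises to 22 N). Back off and check.

```bash
python3 -m creep '0 0 0 .003 0;0 0 0 .01 0;0 0 0 .03 0;0 0 0 .07 0;0 0 0 .11 0;0 -.03 .03 .14 0;0 -.06 .06 .16 0;0 -.09 .09 .16 0;0 -.09 .12 .16 0;0 -.09 .15 .16 0;0 -.09 .15 .16 0;0 -.09 .15 .16 0'
python3 - <<'E'
from h import *
c=manip.capture('scene');cv2.imwrite('pics/c5.png',cv2.resize(c['frame'][130:290,170:350,::-1],None,fx=3,fy=3))
for n in('scene','side'):
    c=manip.capture(n);R,t=np.array(c['R']),np.array(c['t'])
    N,l,s,ce=cv2.connectedComponentsWithStats(orange(c['frame']))
    for i in range(1,N):
        if s[i,4]>30:
            ys,xs=np.where(l==i); z=c['range_z'][ys,xs]
            P=((rays(c,np.c_[xs,ys])*z[:,None]-t)@R)[z>0]; print(n,np.median(P,0).round(4))
E
```

```text
t: 15.2
ee_pos: [0.4073, 0.0537, 0.4099]
eef_rot: [0.0, 0.142, 0.99, -0.0]
wrist_force: [-0.2, -1.4, 0.2]
grip_width: 0.0001
grip_force: 0.0
scene [0.52   0.0106 0.1001]
scene [ 0.4942 -0.0978  0.0781]
scene [ 0.467  -0.2117  0.0981]
side [0.5253 0.007  0.0986]
side [ 0.499  -0.1034  0.0768]
side [ 0.4719 -0.2164  0.0971]
```

View pics/c5.png

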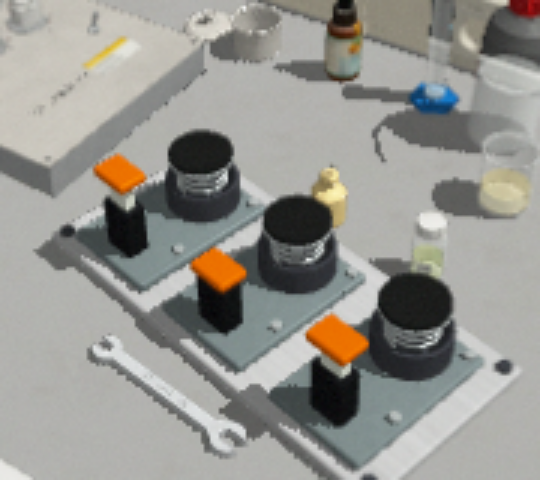

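The middle tag is fully down at (218,270), with its top at about 0.078 m. The other two tags are up, all pads are back up, and the loose items are undisturbed.

```bash
python3 -c "from bench import manip; print(manip.finish_job())"
```

```text
the job is handed in; nothing more can be done
None
```

I pressed the pads left, middle, right (about 10.7, 4 and 7 N at roughly 1 cm), found the middle mount softest, pushed its orange tag fully down, and handed the job in at about 15 s with the other two tags still up.

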